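# Walnut mill board slid out over the marble edge

### The arm

A 7-joint arm with a two-finger parallel gripper is mounted at the origin on the work surface. World frame = base frame: x ahead of the robot, y to its left, z up, the work surface at z = 0. Lengths are in m, angles in rad, forces in N, time in s.
With the tool pointing down it reaches from about 0.425 to 1.025 m from the base axis. Payload 9.4 kg.
Tool frame: the origin (TCP) lies at the very end of the fingers, on their centre line; the grasp point (between the pads) lies 19 mm behind it; z points along the fingers, y is the direction in which the jaws open and shut (so a half turn about z gives the same grasp; the last joint's range is limited). The gripper opens to 85 mm and grips with 20 to 120 N. Pads are 22 mm wide; open, the fingers measure 114 mm over their backs; the gripper's body (76 mm by 85 mm) begins 54 mm behind the grasp point. The pads swing forward as they close: fully open they stand 13 mm farther back than shut.
Start: joints at [-1.369, 0.599, -0.003, 1.599, 0.002, 0.943, -0.08], TCP at [0.2, 0.697, 0.231] pointing down, gripper open.
Joint ranges: [-2.57, 2.57], [-0.35, 1.97], [-1.29, 1.29], [0.11, 2.56], [-1.05, 4.19], [0.11, 1.86], [-2.63, 2.63]. Speed limits (rad/s): [2.22, 2.22, 3.01, 3.01, 3.14, 3.14, 3.14].

### API

Orientations are given as a 3x3 rotation matrix whose columns are the frame's x, y, z axes.
In Python, from rig import ctrl, cams, workorder gives the robot as it stands.
- The arm moves only by the shell command python3 -m pendant 'ROWS' [FORCE]. ROWS is JSON, a list that holds one entry, the list of rows, each a list of 7 numbers: the shift along the tool's x, y, z in cm, then the turn, a rotation vector about the tool's x, y, z in rad, then the finger opening in cm, from 0 to 8.54. In form: [[[dx, dy, dz, ax, ay, az, fingers], ...]]. A call has 1 to 20 rows; each row is the pose to reach, as a shift and turn from the pose measured when the call began, along the tool's axes at that moment; what a row does not reach only later rows make up. A row lasts 1/10 s, in which the tool goes at most 50 mm and 8.59 degrees, less where a joint would pass 70% of its speed; a pose out of reach is approached as far as the arm can. A call with a gripper value outside its range is refused whole. The fingers move at their own pace and stop on an object; FORCE is the grip in N (left out, the last holds). Time passes only in rows, so rows that repeat a pose let the fingers close. It gives the time, the measured TCP pose, the force and the opening at its end, in the units of the state.
- ctrl.sense(): the state, without advancing time (a new reading comes with each control period).
- cams.capture(name): name is "scene" or "top" or "wrist"; returns the picture (480x640x3 uint8, red, green, blue); there is no depth.
- cams.camera_model(name): a dict with "intrinsics" (3x3 intrinsics, pixels), "world_to_cam" (4x4, takes a point from world to camera coordinates); the wrist camera has in their place "mount" (4x4, takes a point from camera to tool coordinates, whose origin is the TCP and whose axes are the flange's). Camera axes: x right, y down, z forward; pixel columns grow to the right and rows downward; lengths in m; the calibration is good to about 2 mm. A picture is of the moment at which its call begins: read the wrist's pose just before it. camera_model takes no time and is no camera call.
- workorder.sign_off(): hands the job in, once; it reports no verdict.
Trained networks look in the newest picture that a camera, given by its name, has taken for a name from the list of things; names that differ only in an ending like _2 or _b are one class to them, and where a whole thing is asked for, a point or a joint stands for the part that bears it (a point fixed in the world has none). Each returns a list of dicts, best first, with "score" (0 to 1); they miss things now and then, are a little off and sometimes report something else, mostly with a low value. They report only what shows in the picture. A call takes as long as a camera call. They do not tell look-alikes from the thing itself.
- cams.masks_of(query, camera): "region" (480x640 bool, what is visible of it) and "point" ([column, row] in pixels, amid what is visible of it).
The state is a dict: "time_s": time; "joint_pos": joint angles; "joint_vel": joint speeds; "joint_efforts": joint torques, N m; "ee_pos": TCP position; "tool_rot": TCP orientation; "ft_force": force on the tool from outside, world axes, zero at the start; "ft_torque": the same for the moment, N m; "width": finger opening in m.
Only numpy, scipy, OpenCV 4.12 (cv2) and the standard library are available. Lean on these libraries where they do the work, as an engineer would, in place of code of your own. Each camera call takes 0.05 s, during which the arm holds its last target.

### The job

With the fingertips, slide the thin walnut board across the raised marble stand toward the stand's far edge (the one away from the robot) until the brass line inlaid across the board lies right above that edge, so that 40 mm of the board juts out squarely over it and the pastry cook opposite can take it from below. Only push or slide it flat on the marble: do not lift, tip or drop it, and leave the shaker, ramekin, mill and pour cup where they stand.

Things in the scene. Friction and masses are not known exactly. Their poses are not given: they have to be found in the camera images.
- board: loose thin flat walnut board, 130 mm long (x) by 100 mm wide (y) by 8 mm thick, about 0.1 kg, lying on the marble stand. Origin: centre of its underside; x runs along its length toward the end with the brass line (the far end, away from the robot), z up. It starts wholly on the stand, turned up to 0.25 rad from square with the stand's edge.
- board_line (a point): middle of the brass line (4 mm wide, flush, seen on the board's top, running across the full width) taken at the board's underside: 25 mm ahead of the board's origin along its x, so 40 mm short of its far end. Axes as the board's.
- stand: fixed raised stand: white marble slab 280 mm deep (x) by 400 mm wide (y), 22 mm thick, on a recessed dark base; its flat top is 40 mm above the counter. Origin: centre of its underside, on the counter; x points to its far edge, away from the robot.
- stand_edge (a point): middle of the stand's far upper edge, level with its flat top; x points straight out over the edge (away from the robot), y along the edge, z up.
- shaker: loose cobalt glass salt shaker with steel cap, 52 mm across, 89 mm tall, standing on the stand near one side; origin at the centre of its underside. Leave alone.
- ramekin: loose bone white ramekin, 68 mm across, 42 mm tall, standing on the stand near the other side; origin at the centre of its underside. Leave alone.
- mill: loose stainless steel mill, 56 mm across, 160 mm tall, standing on the counter just right (-y) of the stand; origin at the centre of its underside. Leave alone.
- pourcup: loose copper pour cup, 70 mm across, 70 mm tall, standing on the counter just left (+y) of the stand; origin at the centre of its underside. Leave alone.
Things that resemble listed ones, but are neither listed nor needed, are in the scene too. There is more than one size of the board; the one meant has the size given above.

How it is judged:
At the end, for the whole second after the job is handed in: The middle of the brass line is within 8 mm of the stand's far edge (overhang 40 +/- 8 mm); the board is square with it within 0.14 rad, flat on the stand (tilt under 0.05 rad, height within 4 mm) and at rest; shaker, ramekin, mill and pour cup are within 20 mm of their starts (x of board_line in the frame of stand_edge between -0.008 and 0.008 m and angle between the x axis of board and the x axis of stand_edge, either way round below 0.14 rad and angle between board's own z axis and vertical below 0.05 rad and z of board in the frame of stand_edge between -0.004 and 0.004 m and linear speed of board below 0.01 m/s and distance of each of shaker, ramekin, mill, pourcup from where it was at the start of the episode below 0.02 m); the robot touches nothing.
It fails at once if the board is lifted off the stand (more than 10 mm) (z of board in the frame of stand_edge above 0.01 m).
It fails at once if the board drops off the stand (z of board in the frame of stand_edge below -0.015 m).
It fails at once if the board is tipped more than 0.2 rad (angle between board's own z axis and vertical above 0.2 rad).
It fails at once if the shaker, ramekin, mill or pour cup is shifted more than 20 mm (distance of any of shaker, ramekin, mill, pourcup from where it was at the start of the episode above 0.02 m).
It also fails if it takes over 38 s, if anything falls off the work surface, if the arm or the gripper's body presses on something with over 40 N, if the wrist force passes 120 N, or if a joint passes its speed limit or range.

## Working session

There is one attempt and no reset: what is moved stays moved. The work goes in short steps, Python scripts to look and compute and a shell command to move; the robot and the scene stay as the last step left them, time stands still between calls to the robot, and variables do not carry over. Pictures are saved under pics/ and viewed, and the job is handed in when it is done.

```bash
ls; mkdir -p pics; python3 - <<'E'
from rig import ctrl,cams
import cv2,numpy as np
s=ctrl.sense(); print(s['time_s'],s['ee_pos'],np.round(s['tool_rot'],3).tolist(),s['width'])
for n in ['scene','top']:
    im=cams.capture(n); cv2.imwrite(f'pics/{n}0.png',im[...,::-1]); m=cams.camera_model(n); print(np.round(m['intrinsics'],1).tolist(),np.round(m['world_to_cam'],3).tolist())
    for q in ['board','board_line','stand','shaker','ramekin','mill','pourcup']:
        for r in cams.masks_of(q,n): print(n,q,round(r['score'],2),np.round(r['point']),r['region'].sum())
E
```

```text
pics
0.0 [0.1993621  0.69653513 0.23037983] [[-0.961, 0.275, -0.0], [0.275, 0.961, -0.002], [-0.0, -0.002, -1.0]] 0.08561887260397245
[[488.0, 0.0, 321.5], [0.0, 488.0, 233.9], [0.0, 0.0, 1.0]] [[-0.091, 0.996, -0.015, 0.0], [0.813, 0.066, -0.579, -0.478], [-0.575, -0.065, -0.815, 1.39], [0.0, 0.0, 0.0, 1.0]]
scene board 0.95 [332. 213.] 2329
scene board 0.95 [359. 317.] 2012
scene board 0.88 [240. 328.] 6038
scene board_line 0.8 [240. 328.] 6082
scene board_line 0.66 [334. 211.] 2398
scene board_line 0.44 [253. 174.] 738
scene stand 0.9 [308. 209.] 15223
scene shaker 0.62 [255. 173.] 733
scene shaker 0.31 [219. 152.] 1384
scene ramekin 0.7 [401. 184.] 802
scene mill 0.75 [218. 153.] 1381
scene pourcup 0.61 [448. 195.] 1072
[[523.4, 0.0, 318.2], [0.0, 523.4, 246.5], [0.0, 0.0, 1.0]] [[-0.0, -1.0, 0.009, 0.055], [-0.997, -0.0, -0.078, 0.618], [0.078, -0.009, -0.997, 1.01], [0.0, 0.0, 0.0, 1.0]]
top board 0.9 [382. 154.] 5574
top board 0.78 [309. 281.] 3573
top board 0.76 [275. 170.] 1836
top board_line 0.84 [310. 281.] 3569
top board_line 0.75 [385. 158.] 5498
top board_line 0.58 [272. 172.] 1936
top stand 0.93 [338. 308.] 25301
top ramekin 0.86 [233. 317.] 1087
top ramekin 0.45 [175. 310.] 1178
top mill 0.91 [454. 346.] 1297
top pourcup 0.79 [177. 309.] 1129
```

View pics/scene0.png

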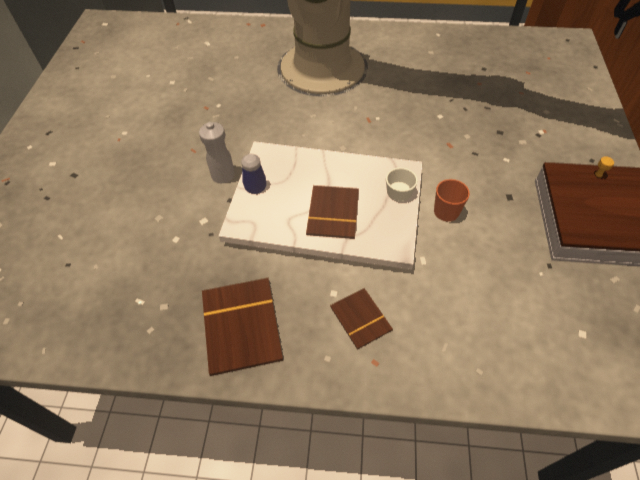

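View pics/top0.png

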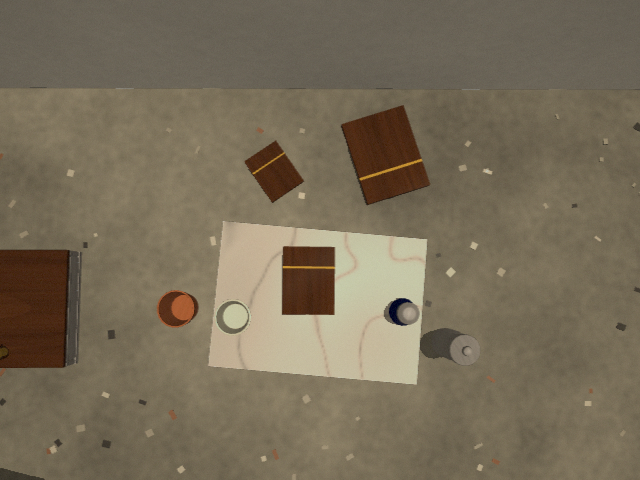

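The pictures show the wanted board on the stand: at (309,281) in top and (333,212) in scene. The two look-alikes lie on the counter beyond it. In top, the stand's far edge runs from (223,222) to (427,239). Next I'll measure.

```bash
cat > h.py <<'E'
from rig import ctrl,cams
import cv2,numpy as np
from scipy.optimize import least_squares
def ray(n,uv):
    m=cams.camera_model(n);K=np.array(m['intrinsics']);T=np.array(m['world_to_cam'])
    R=T[:3,:3];c=-R.T@T[:3,3]; uv=np.atleast_2d(uv)
    d=np.c_[uv,np.ones(len(uv))]@np.linalg.inv(K).T@R
    return c,d
def onz(n,uv,z):
    c,d=ray(n,uv); return (c+d*((z-c[2])/d[:,2])[:,None])[:,:2]
def proj(n,P):
    m=cams.camera_model(n);T=np.array(m['world_to_cam']);p=np.c_[P,np.ones(len(P))]@T.T
    q=p[:,:3]@np.array(m['intrinsics']).T; return q[:,:2]/q[:,2:]
def quad(mask):
    m=mask.astype(np.uint8); cs,_=cv2.findContours(m,cv2.RETR_EXTERNAL,cv2.CHAIN_APPROX_NONE)
    c=cv2.convexHull(max(cs,key=cv2.contourArea))
    for e in np.arange(1,15,.5):
        a=cv2.approxPolyDP(c,e,True)
        if len(a)<=4: return a[:,0].astype(float)
def tri(uv1,uv2,n1='top',n2='scene'):
    c1,d1=ray(n1,uv1);c2,d2=ray(n2,uv2);out=[]
    for a,b in zip(d1,d2):
        A=np.c_[a,-b];t=np.linalg.lstsq(A,c2-c1,rcond=None)[0]
        p,q=c1+a*t[0],c2+b*t[1]; out.append(np.r_[(p+q)/2,np.linalg.norm(p-q)])
    return np.array(out)
E
cat > meas.py <<'E'
from h import *
import sys
ims={n:cams.capture(n) for n in ['top','scene']}
def order(w): # by world angle
    c=w.mean(0); return np.argsort(np.arctan2(*(w-c).T[::-1]))
Q={}
for n in ims:
    hsv=cv2.cvtColor(ims[n],cv2.COLOR_RGB2HSV)
    for q in ['stand','board']:
        best=None
        for r in cams.masks_of(q,n):
            if q=='board':
                p=onz(n,r['point'],.048)[0]
                sq=Q[(n,'stand')]
                if cv2.pointPolygonTest(sq.astype(np.float32).reshape(-1,1,2),tuple(map(float,r['point'])),False)<0: continue
            best=r;break
        if best is None: print(n,q,'none');continue
        reg=best['region']
        if q=='stand': reg=(hsv[...,2]>150)&(hsv[...,1]<60)&cv2.dilate(reg.astype(np.uint8),np.ones((9,9))).astype(bool) if 0 else reg
        uv=quad(reg); w=onz(n,uv,.04 if q=='stand' else .048); o=order(w); uv,w=uv[o],w[o]; Q[(n,q)]=uv
        print(n,q,uv.tolist(),np.round(w,4).tolist(),'sides',np.round(np.linalg.norm(w-np.roll(w,-1,0),axis=1),4))
        if q=='board':
            reg2=cv2.erode(cv2.dilate(reg.astype(np.uint8),np.ones((5,5))),np.ones((5,5)))>0
            br=reg2&(hsv[...,0]>14)&(hsv[...,0]<32)&(hsv[...,1]>130)&(hsv[...,2]>110)
            v,u=np.nonzero(br); pts=np.c_[u,v].astype(float); lw=onz(n,pts,.048)
            vx,vy,x0,y0=cv2.fitLine(lw.astype(np.float32),cv2.DIST_L2,0,.01,.01).ravel()
            print(n,'line n',len(u),'mid world',[x0,y0],'angle of normal',np.arctan2(*( (vy<0 and 1 or -1)*np.array([vx*-1,vy])*-1)) if 0 else np.arctan(-vx/vy),'px',pts.mean(0))
for q in ['stand','board']:
    if ('top',q) in Q and ('scene',q) in Q and len(Q['top',q])==len(Q['scene',q]): print('tri',q,np.round(tri(Q['top',q],Q['scene',q]),4).tolist())
E
python3 meas.py; python3 - <<'E'
from h import *
for n,z,uv in [('top',.04,[(223,222),(427,239.5),(416,383.5),(209,366)]),('scene',.04,[(253,143.5),(422,161),(414,262),(222,238)])]: print(n,onz(n,np.array(uv,float),z).round(4).tolist())
print(onz('top',np.array([[404,311.]]),.09),onz('top',np.array([[233,317.]]),.06),onz('top',np.array([[464,349.]]),.15),onz('top',np.array([[177,308.]]),.03))
E
```

```text
top stand [[416.0, 382.0], [425.0, 240.0], [224.0, 222.0], [210.0, 365.0]] [[0.3578, -0.1312], [0.6299, -0.1528], [0.6649, 0.2389], [0.3904, 0.2618]] sides [0.2729 0.3932 0.2754 0.3943]
top board [[334.0, 314.0], [333.0, 247.0], [284.0, 246.0], [282.0, 312.0]] [[0.4872, 0.0253], [0.6155, 0.0269], [0.6174, 0.1214], [0.491, 0.1246]] sides [0.1283 0.0945 0.1264 0.0993]
top line n 151 mid world [np.float32(0.5769694), np.float32(0.07340795)] angle of normal -0.0033332864 px [308.86754967 266.98013245]
scene stand [[253.0, 143.0], [221.0, 240.0], [411.0, 267.0], [420.0, 162.0]] [[0.3618, -0.1299], [0.644, -0.147], [0.677, 0.2377], [0.3934, 0.2622]] sides [0.2827 0.3862 0.2846 0.3934]
scene board [[314.0, 185.0], [307.0, 233.0], [353.0, 238.0], [358.0, 188.0]] [[0.4884, 0.0286], [0.618, 0.0273], [0.6228, 0.1212], [0.4894, 0.1249]] sides [0.1296 0.0941 0.1334 0.0963]
scene line n 104 mid world [np.float32(0.5781088), np.float32(0.075765505)] angle of normal -0.012428836 px [332.30769231 218.97115385]
tri stand [[0.3569, -0.1318, 0.0351, 0.0007], [0.6313, -0.1551, 0.021, 0.0035], [0.6669, 0.2408, 0.0241, 0.0016], [0.3899, 0.2626, 0.0363, 0.0003]]
tri board [[0.4869, 0.0268, 0.0462, 0.0031], [0.6157, 0.0268, 0.0449, 0.0001], [0.618, 0.1215, 0.0412, 0.0005], [0.4911, 0.1247, 0.0499, 0.0004]]
top [[0.6649, 0.2408], [0.6308, -0.1567], [0.355, -0.1311], [0.3885, 0.2636]]
scene [[0.3635, -0.1296], [0.3899, 0.2668], [0.6649, 0.2438], [0.6389, -0.146]]
[[ 0.49463937 -0.10139946]] [[0.48232566 0.2160449 ]] [[ 0.43264765 -0.19304829]] [[0.49808315 0.32934553]]
```

Triangulated heights come to about 0.035 m for the stand's back corners and 0.045 m for the board top, which fits 0.040 and 0.048. The far stand corners came out lower because their masks include the slab's side.

- **Stand:** yaw is about -0.085.
- **Board:** yaw is about -0.005, with its rear edge at about (0.489, 0.075).
- **Line:** about 73 mm short of the edge.

I'll push the rear face with two part-open fingers lined up with the stand. First I go to a point behind the board, at height.

```bash
python3 -m pendant '[[[-4,-5,0,0,0,-0.02,5],[-8,-10,0,0,0,-0.04,5],[-12,-15,0,0,0,-0.06,5],[-16,-20,0,0,0,-0.08,5],[-20,-25,0,0,0,-0.1,5],[-24,-30,0,0,0,-0.12,5],[-28,-35,0,0,0,-0.14,5],[-32,-40,0,0,0,-0.16,5],[-36,-45,0,0,0,-0.18,5],[-40,-49,0,0,0,-0.193,5],[-42.1,-52.2,0,0,0,-0.193,5],[-42.1,-52.2,0,0,0,-0.193,5],[-42.1,-52.2,0,0,0,-0.193,5],[-42.1,-52.2,0,0,0,-0.193,5],[-42.1,-52.2,0,0,0,-0.193,5],[-42.1,-52.2,0,0,0,-0.193,5],[-42.1,-52.2,0,0,0,-0.193,5],[-42.1,-52.2,0,0,0,-0.193,5]]]' 20
python3 - <<'E'
from h import *
s=ctrl.sense();p=np.array(s['ee_pos']);R=np.array(s['tool_rot']);print(s['time_s'],p,R.round(4).tolist(),s['width'])
print(R.T@(np.array([.461,.078,.07])-p)*100, np.arctan2(R[1,1],R[0,1])-1.4854)
m=cams.camera_model('wrist');print(np.round(m['mount'],3).tolist())
im=cams.capture('wrist');cv2.imwrite('pics/w1.png',im[...,::-1])
im=cams.capture('scene');cv2.imwrite('pics/s1.png',im[...,::-1])
E
```

```text
time_s: 2.9
ee_pos: [0.4603, 0.0806, 0.2313]
tool_rot: [[-0.997, 0.083, -0.0], [0.083, 0.997, 0.0], [0.0, 0.0, -1.0]]
ft_force: [0.2, 0.1, 0.4]
width: 0.0501
2.9 [0.46026817 0.08064465 0.2313113 ] [[-0.9965, 0.0833, -0.0], [0.0833, 0.9965, 0.0003], [0.0001, 0.0003, -1.0]] 0.050098314801914456
[-0.09610552 -0.2626339  16.13103953] 0.001997936996039673
[[-0.001, -0.952, -0.306, 0.079], [1.0, -0.001, -0.0, 0.001], [-0.0, -0.306, 0.952, -0.143], [0.0, 0.0, 0.0, 1.0]]
```

View pics/w1.png

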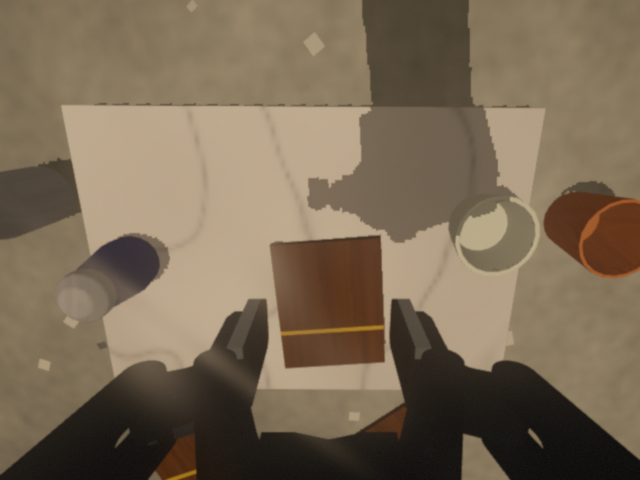

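View pics/s1.png

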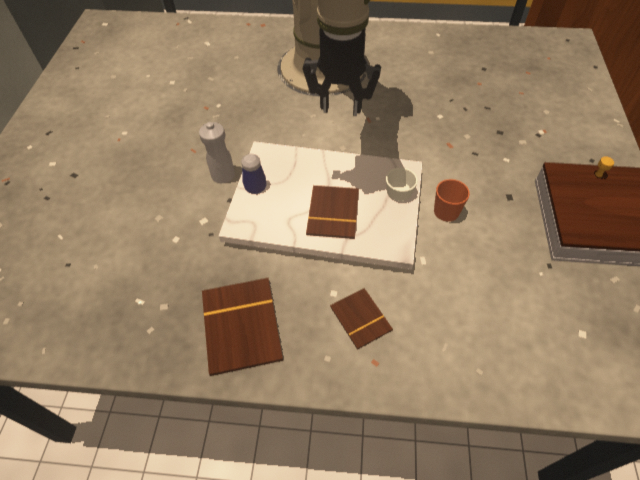

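Wrist view: the stand's far edge is almost level in the image, from (112,390) to (500,388), so the tool is square to the stand. The board's rear edge runs from (272,243) to (380,237), and the brass line is at row 330. Scene view: the gripper is clear behind the board. I'll go down to z = 0.07.

```bash
python3 -m pendant '[[[0,-0.25,4,0,0,0,5],[0.2,-0.25,8,0,0,0,5],[0.4,-0.25,12,0,0,0,5],[0.4,-0.25,16,0,0,0,5],[0.4,-0.25,16,0,0,0,5],[0.4,-0.25,16,0,0,0,5]]]'
python3 - <<'E'
from h import *
s=ctrl.sense();print(s['ee_pos'],s['ft_force'])
for n in ['wrist','scene','top']:
    im=cams.capture(n);cv2.imwrite(f'pics/{n}2.png',im[...,::-1])
c=cv2.resize(cv2.imread('pics/scene2.png')[120:280,200:460],None,fx=3,fy=3);cv2.imwrite('pics/s2c.png',c)
a=cv2.imread('pics/wrist2.png');b=cv2.imread('pics/top2.png');cv2.imwrite('pics/wt2.png',cv2.resize(np.hstack([a,b]),(800,300)))
E
```

```text
time_s: 3.6
ee_pos: [0.4557, 0.0785, 0.0714]
tool_rot: [[-0.997, 0.083, -0.002], [0.083, 0.997, -0.0], [0.002, -0.001, -1.0]]
ft_force: [0.1, 0.9, 0.3]
width: 0.0499
[0.45574611 0.07847514 0.07140067] [0.10380508 0.93292706 0.29331813]
```

View pics/s2c.png

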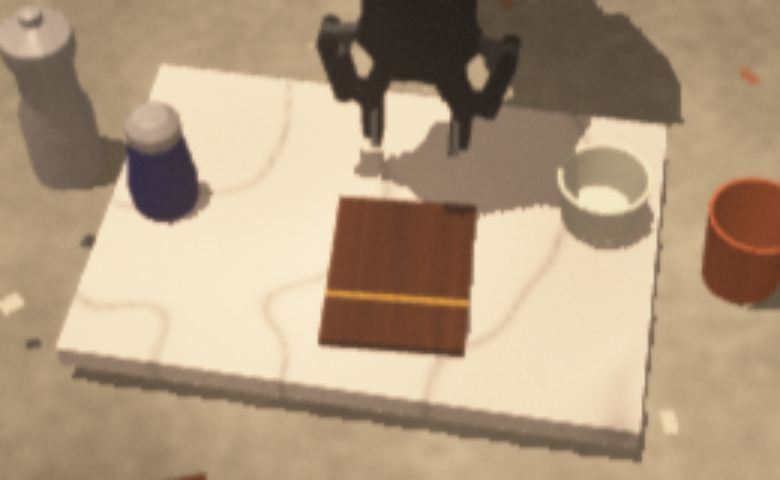

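View pics/wt2.png

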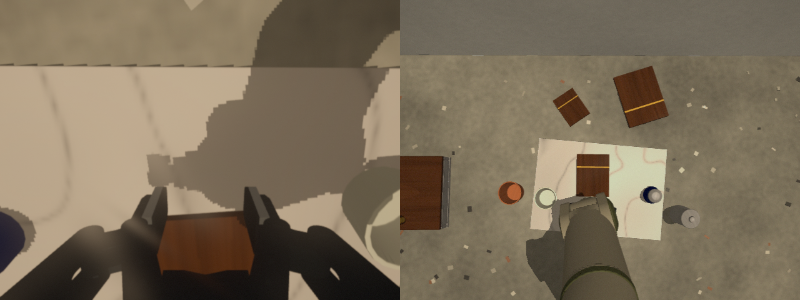

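The fingers are behind the board and centred on it, about 25 mm short of contact; in the crop the fingertips are at (372,145) and (460,150). I'll lower gently to find the marble.

```bash
python3 -m pendant '[[[0,0,1.2,0,0,0,5],[0,0,2.4,0,0,0,5],[0,0,2.6,0,0,0,5],[0,0,2.6,0,0,0,5]]]'; python3 -m pendant '[[[0,0,0.1,0,0,0,5],[0,0,0.2,0,0,0,5],[0,0,0.2,0,0,0,5]]]';python3 -m pendant '[[[0,0,0.1,0,0,0,5],[0,0,0.2,0,0,0,5],[0,0,0.2,0,0,0,5]]]'
```

```text
time_s: 4.15
ee_pos: [0.4573, 0.0786, 0.0474]
tool_rot: [[-0.996, 0.084, 0.003], [0.084, 0.997, 0.001], [-0.003, 0.001, -1.0]]
ft_force: [0.7, -0.5, 0.7]
width: 0.0497
time_s: 4.45
ee_pos: [0.4575, 0.0786, 0.0456]
tool_rot: [[-0.996, 0.084, 0.004], [0.084, 0.996, 0.001], [-0.004, 0.002, -1.0]]
ft_force: [0.2, 0.5, 0.8]
width: 0.0498
time_s: 4.75
ee_pos: [0.4575, 0.0786, 0.0436]
tool_rot: [[-0.996, 0.084, 0.004], [0.084, 0.996, 0.001], [-0.004, 0.001, -1.0]]
ft_force: [-0.6, 0.7, 0.5]
width: 0.0501
```

```bash
python3 -m pendant '[[[0,0,0.1,0,0,0,5],[0,0,0.2,0,0,0,5],[0,0,0.2,0,0,0,5]]]'; python3 -m pendant '[[[0,0,0.1,0,0,0,5],[0,0,0.2,0,0,0,5],[0,0,0.2,0,0,0,5]]]'
python3 - <<'E'
from h import *
im=cams.capture('scene');cv2.imwrite('pics/s3c.png',cv2.resize(im[120:280,200:460,::-1],None,fx=3,fy=3))
E
```

```text
time_s: 5.05
ee_pos: [0.4574, 0.0786, 0.0414]
tool_rot: [[-0.996, 0.084, 0.003], [0.084, 0.996, 0.001], [-0.003, 0.001, -1.0]]
ft_force: [-0.6, -0.4, 0.4]
width: 0.0499
time_s: 5.35
ee_pos: [0.4573, 0.0786, 0.0393]
tool_rot: [[-0.996, 0.084, 0.003], [0.084, 0.996, 0.001], [-0.003, 0.001, -1.0]]
ft_force: [-0.1, 0.1, -0.3]
width: 0.0502
```

View pics/s3c.png

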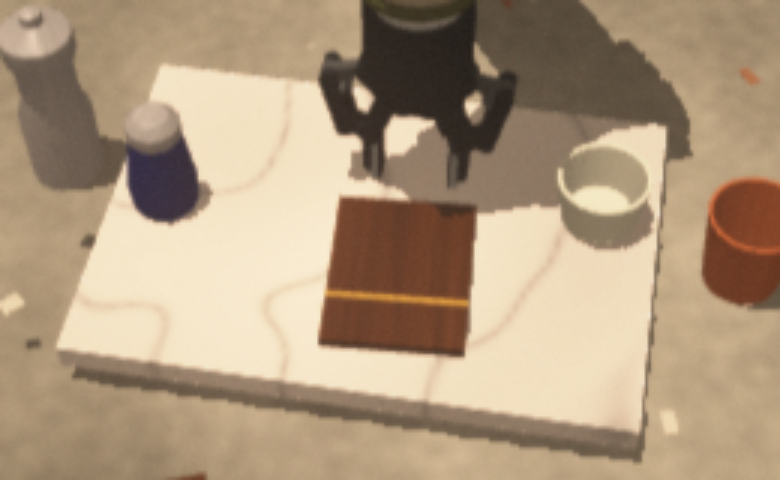

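As I expected, the part-open fingertips sit above the TCP and there is no contact yet. I'll keep going down.

```bash
python3 -m pendant '[[[0,0,0.1,0,0,0,5],[0,0,0.15,0,0,0,5],[0,0,0.15,0,0,0,5]]]'; python3 -m pendant '[[[0,0,0.1,0,0,0,5],[0,0,0.1,0,0,0,5]]]'; python3 -m pendant '[[[0,0,0.1,0,0,0,5],[0,0,0.1,0,0,0,5]]]'
```

```text
time_s: 5.7
ee_pos: [0.4573, 0.0786, 0.0378]
tool_rot: [[-0.996, 0.084, 0.003], [0.084, 0.996, 0.001], [-0.003, 0.001, -1.0]]
ft_force: [0.8, 0.2, 0.3]
width: 0.05
time_s: 5.9
ee_pos: [0.4574, 0.0786, 0.037]
tool_rot: [[-0.996, 0.084, 0.003], [0.084, 0.996, 0.001], [-0.003, 0.001, -1.0]]
ft_force: [-0.4, -0.5, 6.0]
width: 0.0497
time_s: 6.1
ee_pos: [0.4574, 0.0786, 0.037]
tool_rot: [[-0.996, 0.084, 0.004], [0.084, 0.996, 0.001], [-0.004, 0.002, -1.0]]
ft_force: [-1.5, 1.3, 20.4]
width: 0.0501
```

Contact at TCP z = 0.037, with a 20 N reading. I'll raise 2 mm and start pushing (tool -x), first only part of the way.

```bash
python3 -m pendant '[[[0,0,-0.15,0,0,0,5],[0,0,-0.2,0,0,0,5],[0,0,-0.2,0,0,0,5],[-0.5,0,-0.2,0,0,0,5],[-1,0,-0.2,0,0,0,5],[-1.4,0,-0.2,0,0,0,5],[-1.7,0,-0.2,0,0,0,5],[-2,0,-0.2,0,0,0,5],[-2.3,0,-0.2,0,0,0,5],[-2.6,0,-0.2,0,0,0,5],[-3,0,-0.2,0,0,0,5],[-3.4,0,-0.2,0,0,0,5],[-3.8,0,-0.2,0,0,0,5],[-4,0,-0.2,0,0,0,5],[-4,0,-0.2,0,0,0,5]]]'; python3 meas.py; python3 - <<'E'
from h import *
im=cams.capture('scene');cv2.imwrite('pics/s4c.png',cv2.resize(im[120:280,200:460,::-1],None,fx=3,fy=3))
E
```

```text
time_s: 7.6
ee_pos: [0.4977, 0.0752, 0.0392]
tool_rot: [[-0.996, 0.084, 0.005], [0.084, 0.996, 0.001], [-0.005, 0.002, -1.0]]
ft_force: [-0.2, 0.3, 0.1]
width: 0.0502
top stand [[416.0, 383.0], [426.0, 239.0], [223.0, 223.0], [210.0, 366.0]] [[0.3559, -0.1311], [0.6318, -0.1548], [0.6629, 0.2408], [0.3885, 0.2617]] sides [0.2769 0.3968 0.2752 0.3942]
top board [[335.0, 281.0], [339.0, 239.0], [291.0, 234.0], [286.0, 288.0]] [[0.5501, 0.0232], [0.631, 0.0153], [0.6407, 0.108], [0.5367, 0.1172]] sides [0.0813 0.0932 0.1044 0.0949]
top line n 137 mid world [np.float32(0.5982805), np.float32(0.06598405)] angle of normal -0.082723215 px [312.73722628 255.91240876]
scene stand [[253.0, 143.0], [221.0, 240.0], [412.0, 265.0], [420.0, 162.0]] [[0.3618, -0.1299], [0.644, -0.147], [0.6722, 0.2398], [0.3934, 0.2622]] sides [0.2827 0.3878 0.2797 0.3934]
scene board [[312.0, 191.0], [300.0, 239.0], [347.0, 246.0], [356.0, 198.0]] [[0.5058, 0.0259], [0.6339, 0.0148], [0.6432, 0.1104], [0.5179, 0.122]] sides [0.1286 0.096  0.1258 0.0968]
scene line n 118 mid world [np.float32(0.5993969), np.float32(0.06685792)] angle of normal -0.08411594 px [327.18644068 226.94067797]
tri stand [[0.3546, -0.1323, 0.0329, 0.0004], [0.6329, -0.1554, 0.0234, 0.0058], [0.6644, 0.2422, 0.0279, 0.0014], [0.3876, 0.263, 0.034, 0.0003]]
tri board [[0.5491, 0.0286, 0.0991, 0.0066], [0.6314, 0.0147, 0.0444, 0.0008], [0.6409, 0.1092, 0.0445, 0.0022], [0.5365, 0.119, 0.0701, 0.006]]
```

View pics/s4c.png

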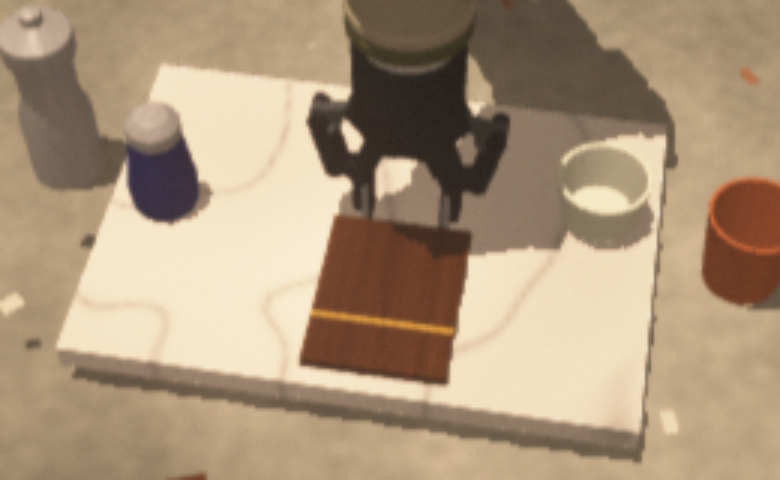

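The board has squared up (line normal about -0.083, stand -0.084), with the line about 51 mm from the edge. I'll push 40 mm more, then measure more precisely.

```bash
python3 -m pendant '[[[-0.4,0,0,0,0,0,5],[-0.8,0,0,0,0,0,5],[-1.2,0,0,0,0,0,5],[-1.6,0,0,0,0,0,5],[-2,0,0,0,0,0,5],[-2.4,0,0,0,0,0,5],[-2.8,0,0,0,0,0,5],[-3.2,0,0,0,0,0,5],[-3.6,0,0,0,0,0,5],[-3.9,0,0,0,0,0,5],[-4,0,0,0,0,0,5],[-4,0,0,0,0,0,5]]]'; cat > fine.py <<'E'
from h import *
from scipy.ndimage import map_coordinates
def run(tag):
  for n in ['top','scene']:
    im=cams.capture(n); cv2.imwrite(f'pics/{n}_{tag}.png',im[...,::-1])
    g=cv2.cvtColor(im,cv2.COLOR_RGB2GRAY).astype(float); hsv=cv2.cvtColor(im,cv2.COLOR_RGB2HSV).astype(int)
    # edge: sample perpendicular profiles around nominal edge at z=.04
    nx=np.array([.9964,-.0849]); ty=np.array([.0849,.9964]); mid=np.array([.6478,.043])
    P=[]
    off=np.arange(-.015,.0151,.0005)
    bx=[]
    for t in np.arange(-.185,.186,.005):
        base=mid+ty*t
        uv=proj(n,np.c_[base+off[:,None]*nx,np.full(len(off),.04)])
        pr=map_coordinates(g,[uv[:,1],uv[:,0]],order=1); d=np.gradient(np.convolve(np.pad(pr,2,'edge'),np.ones(5)/5,'valid'))
        i=d[3:-3].argmin()+3
        if d[i]<-2.0: P.append(np.r_[base+off[i]*nx])
    P=np.array(P)
    keep=np.ones(len(P),bool)
    for _ in range(6):
        k=np.polyfit(P[keep,1],P[keep,0],1); r=P[:,0]-np.polyval(k,P[:,1]); keep=abs(r)<max(.0012,1.5*np.median(abs(r)))
    nn=np.array([1,-k[0]])/np.hypot(1,k[0])
    # brass near the board
    m=(hsv[...,0]>14)&(hsv[...,0]<32)&(hsv[...,1]>130)&(hsv[...,2]>100)
    v,u=np.nonzero(m); w=onz(n,np.c_[u,v].astype(float),.048); s=(w[:,0]>.55)&(w[:,0]<.69)&(w[:,1]>-.02)&(w[:,1]<.15)
    w=w[s]; vx,vy,x0,y0=cv2.fitLine(w.astype(np.float32),cv2.DIST_HUBER,0,.01,.01).ravel()
    dist=(np.array([x0,y0])-[np.polyval(k,0),0])@nn
    print(n,'edge yaw',round(-np.arctan(k[0]),4),'x at y=.06',round(np.polyval(k,.06),4),'inl',keep.sum(),len(P),'rms',r[keep].std().round(4),'| line',x0.round(4),y0.round(4),'yaw',round(float(np.arctan(-vx/vy)),4),len(w),'ylen',np.ptp(w[:,1]).round(3),'| line x in edge frame mm',round(dist*1000,1))
if __name__=='__main__':
  import sys; run(sys.argv[1])
E
python3 fine.py a; python3 - <<'E'
import cv2,numpy as np
a=cv2.imread('pics/top_a.png')[200:400,180:480];b=cv2.imread('pics/scene_a.png')[120:300,190:460]
cv2.imwrite('pics/a1.png',cv2.resize(a,None,fx=2.6,fy=2.6));cv2.imwrite('pics/a2.png',cv2.resize(b,None,fx=2.9,fy=2.9))
E
```

```text
time_s: 9.15
ee_pos: [0.5373, 0.0719, 0.0394]
tool_rot: [[-0.996, 0.084, 0.005], [0.084, 0.996, 0.001], [-0.005, 0.002, -1.0]]
ft_force: [0.2, -0.0, -0.4]
width: 0.0499
top edge yaw -0.0886 x at y=.06 0.6513 inl 55 75 rms 0.0004 | line 0.6379 0.0629 yaw -0.0805 140 ylen 0.097 | line x in edge frame mm -13.6
scene edge yaw -0.0896 x at y=.06 0.6535 inl 55 75 rms 0.0006 | line 0.6389 0.0645 yaw -0.0865 121 ylen 0.098 | line x in edge frame mm -15.0
```

View pics/a1.png

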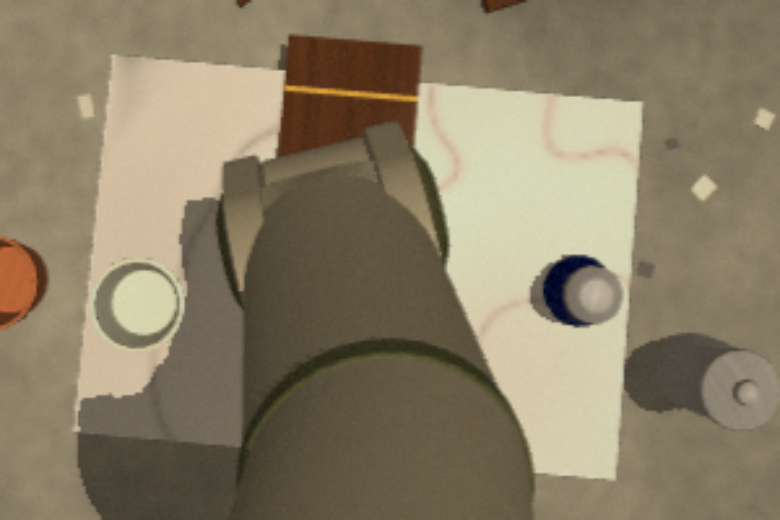

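View pics/a2.png

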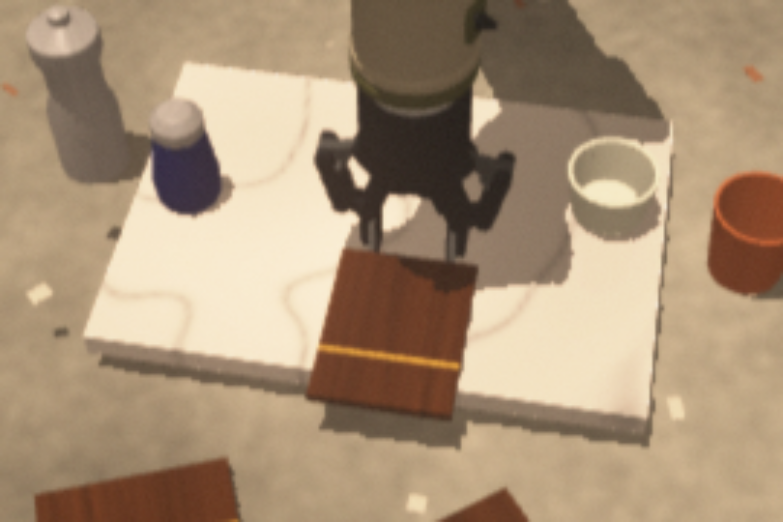

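Top puts the line at -13.6 mm and scene at -15.0 mm, and the board is square to within 0.01 rad. The board is flat and the line is parallel to the marble's edge. I'll push 13.5 mm more, then back off a little and check.

```bash
python3 -m pendant '[[[-0.3,0,0,0,0,0,5],[-0.6,0,0,0,0,0,5],[-0.9,0,0,0,0,0,5],[-1.2,0,0,0,0,0,5],[-1.4,0,0,0,0,0,5],[-1.4,0,0,0,0,0,5],[-1.4,0,0,0,0,0,5]]]'; python3 fine.py b
```

```text
time_s: 9.95
ee_pos: [0.5513, 0.0707, 0.0395]
tool_rot: [[-0.996, 0.084, 0.005], [0.084, 0.996, 0.001], [-0.005, 0.002, -1.0]]
ft_force: [0.4, -0.4, -0.5]
width: 0.0502
top edge yaw -0.0883 x at y=.06 0.6513 inl 55 75 rms 0.0004 | line 0.6522 0.0619 yaw -0.0845 147 ylen 0.101 | line x in edge frame mm 0.7
scene edge yaw -0.0897 x at y=.06 0.6535 inl 53 75 rms 0.0005 | line 0.653 0.0631 yaw -0.0845 127 ylen 0.098 | line x in edge frame mm -0.8
```

Top reads +0.7 mm and scene -0.8 mm, so the line is on the edge. I'll back off straight, rise and check from clear views.

```bash
python3 -m pendant '[[[0.3,0,0,0,0,0,5],[1,0,0,0,0,0,5],[2,0,0,0,0,0,5],[3,0,0,0,0,0,5],[3.5,0,0,0,0,0,5],[3.5,0,-3,0,0,0,5],[3.5,0,-7,0,0,0,5],[4,0,-11,0,0,0,5],[5,0,-15,0,0,0,5],[6,0,-18,0,0,0,5],[7,0,-20,0,0,0,5],[7,0,-20,0,0,0,5],[7,0,-20,0,0,0,5]]]'; python3 fine.py c; python3 meas.py; python3 - <<'E'
from h import *
s=ctrl.sense();p=np.array(s['ee_pos']);R=np.array(s['tool_rot'])
im=cams.capture('wrist');cv2.imwrite('pics/w_c.png',im[...,::-1])
b=cv2.imread('pics/scene_c.png')[120:300,190:460];cv2.imwrite('pics/c2.png',cv2.resize(b,None,fx=2.9,fy=2.9))
for q in ['shaker','ramekin','mill','pourcup']:
    print(q,[np.round(cams.masks_of(q,n)[0]['point'],0).tolist() for n in ['top','scene'] if cams.masks_of(q,n)])
E
```

```text
time_s: 11.35
ee_pos: [0.4803, 0.0764, 0.2392]
tool_rot: [[-0.997, 0.083, 0.006], [0.083, 0.997, 0.002], [-0.006, 0.002, -1.0]]
ft_force: [0.1, 0.8, -1.0]
width: 0.0502
top edge yaw -0.0883 x at y=.06 0.6513 inl 55 75 rms 0.0004 | line 0.6522 0.0612 yaw -0.0834 145 ylen 0.101 | line x in edge frame mm 0.8
scene edge yaw -0.0899 x at y=.06 0.6535 inl 54 75 rms 0.0005 | line 0.6533 0.0665 yaw -0.0833 126 ylen 0.099 | line x in edge frame mm -0.8
top stand [[416.0, 384.0], [426.0, 239.0], [223.0, 221.0], [214.0, 311.0]] [[0.354, -0.1311], [0.6318, -0.1548], [0.6669, 0.2408], [0.4927, 0.2557]] sides [0.2788 0.3972 0.1748 0.4109]
top board [[337.0, 276.0], [342.0, 211.0], [293.0, 206.0], [287.0, 272.0]] [[0.5596, 0.0194], [0.6855, 0.0093], [0.6952, 0.1043], [0.5673, 0.1154]] sides [0.1263 0.0955 0.1284 0.0963]
top line n 133 mid world [np.float32(0.65197843), np.float32(0.06102167)] angle of normal -0.08397372 px [315.31578947 228.18796992]
scene stand [[253.0, 143.0], [222.0, 241.0], [412.0, 267.0], [421.0, 162.0]] [[0.3618, -0.1299], [0.6463, -0.1444], [0.6768, 0.2397], [0.3932, 0.2644]] sides [0.2848 0.3853 0.2847 0.3956]
scene board [[307.0, 211.0], [294.0, 262.0], [344.0, 270.0], [352.0, 216.0]] [[0.5614, 0.0211], [0.6893, 0.0095], [0.6994, 0.108], [0.5671, 0.1161]] sides [0.1284 0.0991 0.1326 0.0952]
scene line n 125 mid world [np.float32(0.65299726), np.float32(0.062433213)] angle of normal -0.082492664 px [322.696 248.456]
tri stand [[0.3523, -0.1329, 0.0306, 0.0001], [0.633, -0.155, 0.0201, 0.008], [0.6685, 0.2423, 0.027, 0.0015], [0.4973, 0.2408, 0.1458, 0.01]]
tri board [[0.5596, 0.02, 0.0456, 0.0015], [0.6863, 0.0089, 0.0432, 0.0002], [0.696, 0.1062, 0.0422, 0.0034], [0.5673, 0.1158, 0.0482, 0.0008]]
shaker [[405.0, 315.0], [253.0, 172.0]]
ramekin [[229.0, 316.0], [403.0, 184.0]]
mill [[229.0, 317.0], [220.0, 154.0]]
pourcup [[180.0, 308.0], [326.0, 206.0]]
```

View pics/w_c.png

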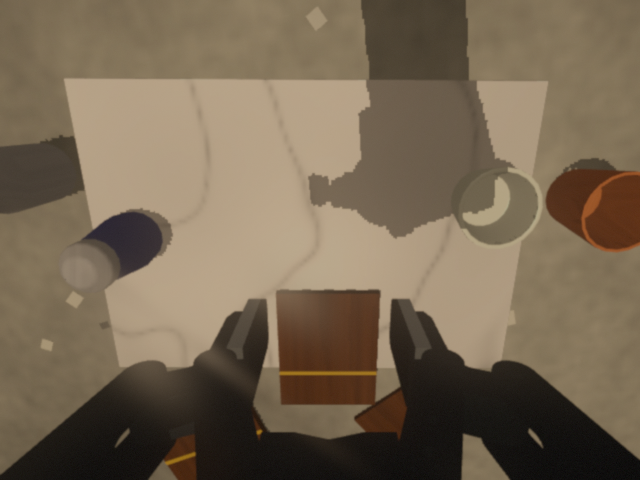

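View pics/c2.png

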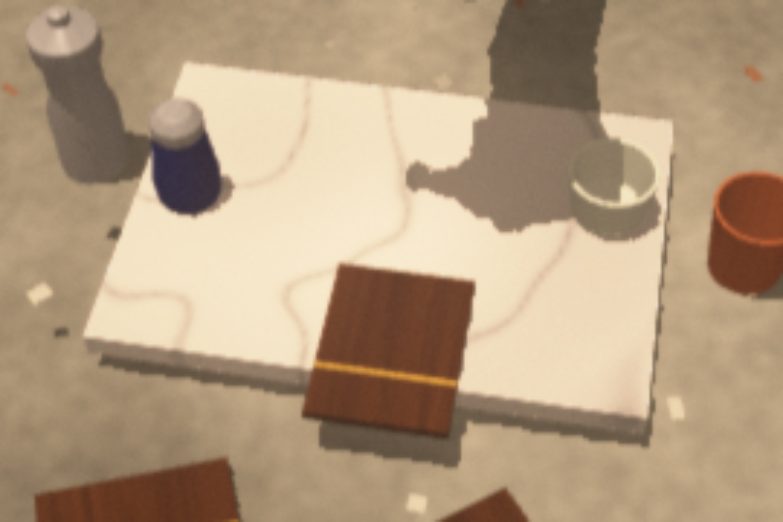

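Wrist view: the brass line is at row 373 and the edge at row 368. That 5 px offset (about 5 mm) matches the roughly 6 mm parallax expected from the 8 mm board thickness, so all three views put the line within about 1 mm of the edge. Scene crop: the board lies flat, the robot touches nothing and the other items stand unmoved. Handing in.

```bash
python3 -c "
from rig import workorder; print(workorder.sign_off())"
```

```text
the job is handed in; nothing more can be done
None
```

I slid the board flat across the marble until the brass line lay over the stand's far edge, then backed the arm off and handed the job in at about 12 s. I pushed on the board's rear face with both fingertips held 50 mm apart, which also squared it to the stand.

Last checks:
- **Line position:** the top camera put it +0.8 mm past the edge and the scene camera -0.8 mm short of it. The wrist view agreed to about 1 mm by a rough parallax estimate. The limit is 8 mm.
- **Squareness:** the board is within about 0.007 rad of the edge.
- **Flatness:** it looked flat on the marble in the pictures. Triangulated corner heights of its top were 42–48 mm against an expected 48 mm, too noisy to measure tilt.
- **Other items:** the shaker, ramekin, mill and pour cup looked unmoved, and the robot was clear of everything.

Two checks disagreed:
- **Edge position:** the cameras differed by about 2 mm on where the edge is, within calibration.
- **Final detections:** in the last look the detector's best match for the mill (top) and the pour cup (scene) was on another object. I ruled those out by eye against the pictures.

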